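# Close up the key-cutting machine and start it

### The job

Get the key-cutting machine going, touching it with the fingers only (nothing needs gripping): push the open catch tray fully home, then push the raised orange guard down until it is fully shut, and only then press the green start button right in and let it come out again. Do not slam the tray or the guard or pull either further open, and leave the padlock, the cup, the screwdriver and the lock cylinder where they are.

Things in the scene. Friction and masses are not known exactly. Their poses are not given: they have to be found in the camera images.
- machine: Blue key-cutting machine fixed to the bench: block 200 (x) by 300 (y) by 85 high; origin centre of underside, x pointing away from its front, y left, z up; turned up to 0.25 rad. On its deck (z 85): hinge block back left (x 70 to 100, y -55 to 115, top z 137), motor back right (x 27 to 93, y -145 to -60, top z 151), cutter and clamp under the guard (top z 125).
- tray (a joint): How far the catch tray is pulled out, m: 0 fully home, stop at 0.09. It slides along the machine's x with about 2 N of friction and stays where it is left.
- tray_front (a point): Middle of the outer face of the tray's flat yellow front plate (170 wide in machine y, from 8 to 68 above the bench, 6 thick, no handle); this point is 45 above the bench and moves with the tray. With the tray home it lies 106 in front of the machine's origin at machine y +30.
- guard (a joint): Opening angle of the orange guard, rad: 0 fully shut (level), stop at 1.7. Its hinge is stiff (about 0.17 N m), so it stays at any angle and must be pushed all the way down.
- guard_hinge (a point): Middle of the guard's hinge line, at machine x +75, y +30, z 140; the hinge line runs along the machine's y. The guard's panel is 6 thick, at hinge height and level when shut, then reaching 118 from here to the machine's front (-x); 164 wide, sides and front lip hang 42 below it.
- guard_edge (a point): Middle of the guard's free edge, on the outer (top) face of the panel: 118 from the hinge line along the panel and 3 outside it. Rises as the guard opens; shut, it is 143 above the bench.
- start_top (a point): Centre of the top of the green start button (radius 16, pressing straight down, travel 6, spring needs 5 N when fully down), on the deck at machine x -58, y -98.
- start (a joint): Travel of the start button, m: 0 out, 0.006 fully pressed; it springs back when let go.
- padlock: Brass padlock standing on the bench beside the machine: 22 by 44 by 66 high, origin at the centre of its underside.
- cup: White plastic cup on the bench beside the machine: rim radius 34, 80 high, origin at the centre of its underside.
- screwdriver: Screwdriver with yellow handle, 170 long, lying on the bench to the right of the machine, origin on the bench under its middle.
- barrel: Brass lock cylinder standing on the machine's deck behind the start button: radius 14, 34 high, origin at the centre of its underside.

How it is judged:
By the outcome, as a careful person would: the job done as asked, in the order asked, and still so for the second after the job is handed in, with the robot touching nothing.
It also fails if it takes over 48 s, if anything falls off the work surface, if the arm or the gripper's body presses on something with over 40 N, if the wrist force passes 120 N, or if a joint passes its speed limit or range.

### The arm

A 6-joint arm with a two-finger parallel gripper is mounted at the origin on the work surface. World frame = base frame: x ahead of the robot, y to its left, z up, the work surface at z = 0. Lengths are in mm, angles in degrees, forces in N, time in s.
With the tool pointing down it reaches from about 350 to 850 mm from the base axis. Payload 8.1 kg.
Tool frame: the origin (TCP) lies midway between the tips of the shut fingers; the grasp point (between the pads) lies 19 mm behind it; z points along the fingers, y is the line along which they close (so a half turn about z gives the same grasp; the last joint's range is limited). The gripper opens to 85 mm and grips with 20 to 120 N. Pads are 22 mm wide; open, the fingers measure 114 mm over their backs; the gripper's body (76 mm by 85 mm) begins 54 mm behind the grasp point. The pads swing forward as they close: fully open they stand 13 mm farther back than shut.
Start: joints at [-68.778, 7.471, 85.268, -0, 87.261, -4.893], TCP at [264.128, -538.741, 231.292] pointing down, gripper open.
Joint ranges: [-169.43, 169.43], [-51.17, 129.36], [1.28, 143.12], [-76.62, 256.62], [0, 156.53], [-152.29, 152.29]. Speed limits (degrees/s): [136.94, 136.94, 159.86, 180, 180, 180].

### API

Orientations are given as [roll, pitch, yaw] about the fixed x, y, z axes, in that order (R = Rz(yaw) Ry(pitch) Rx(roll)).
In Python, from bench import sensors, optics, r gives the robot as it stands.
- The arm moves only by the tool apply_moves, never from a script. Its argument "targets" is a list of rows, each a list of 7 numbers: the shift along the tool's x, y, z in mm, then the turn, a rotation vector about the tool's x, y, z in rad, then the closure, from 0 (fully open) to 1 (shut). In form: [[x, y, z, wx, wy, wz, claw], ...]. A call has 1 to 20 rows; each row shifts and turns the commanded pose from where the row before left it, along the tool's axes as they then stand; what a row does not reach is not made up. A row lasts 1/8 s, in which the tool goes at most 62.5 mm and 10.7 degrees, less where a joint would pass 70% of its speed; a pose out of reach is approached as far as the arm can. A call is refused whole if a number of a shift passes 62.5 or a number of a turn 0.188, either way. A call with a gripper value outside its range is refused whole. The fingers move at their own pace and stop on an object; "force" is the grip in N (left out, the last holds). Time passes only in rows, so rows that do not move let the fingers close. It gives the time, the measured TCP pose, the force, the opening and the grip force at its end, in the units of the state.
- sensors.sense(): the state, without advancing time (a new reading comes with each control period).
- optics.snapshot(name): name is "scene" or "top" or "wrist"; returns the picture (480x640x3 uint8, red, green, blue); there is no depth.
- optics.get_calibration(name): a dict with "camera_matrix" (3x3 intrinsics, pixels), "pose" (4x4, takes a point from camera to world coordinates). Camera axes: x right, y down, z forward; pixel columns grow to the right and rows downward; lengths in mm; the calibration is good to about 2 mm. A picture is of the moment at which its call begins: read the wrist's pose just before it. get_calibration takes no time and is no camera call; for the wrist camera it gives the pose at the moment of the call.
- r.hand_in(): hands the job in; it is judged then, once.
The state is a dict: "time": time; "joint_pos": joint angles; "qd": joint speeds; "joint_efforts": joint torques, N m; "tool_pos": TCP position; "tcp_rot": TCP orientation; "ft_force": force on the tool from outside, world axes, zero at the start; "wrist_torque": the same for the moment, N m; "finger_gap": finger opening in mm; "grip_force": force on a finger pad.
Only numpy, scipy, OpenCV 4.12 (cv2) and the standard library are available. Lean on these libraries where they do the work, as an engineer would, in place of code of your own. Each camera call takes 0.05 s, during which the arm holds its last target. There are 200 camera calls.

## Working session

There is one attempt and no reset: what is moved stays moved. The work goes in short steps, Python scripts to look and compute and a tool call to move; the robot and the scene stay as the last step left them, time stands still between calls to the robot, and variables do not carry over. Pictures are saved under pics/ and viewed, at most 10 in all, crops included, and the job is handed in when it is done.

Besides the shell and the picture viewer there is one more tool, called after ">>>" as a command line: name --pt "numbers of a row" for each row, then --argument value for the rest. apply_moves: Moves the arm, as the interface text tells. Its arguments: {"type":"object","properties":{"targets":{"type":"array"},"force":{"type":"number"}},"required":["targets"]}

```bash
mkdir -p pics
python3 - <<'E'
from bench import sensors, optics, r
import cv2,numpy as np
for n in ("scene","top"):
    im=optics.snapshot(n); cv2.imwrite(f"pics/{n}0.png",im[...,::-1]); c=optics.get_calibration(n); print(n,np.round(c["camera_matrix"],1).tolist(),np.round(c["pose"],3).tolist())
s=sensors.sense(); print(s)
E
```

```text
scene [[501.7, 0.0, 323.9], [0.0, 501.7, 236.5], [0.0, 0.0, 1.0]] [[-0.745, -0.604, 0.284, 347.02], [-0.667, 0.674, -0.317, 335.002], [-0.0, -0.425, -0.905, 880.556], [0.0, 0.0, 0.0, 1.0]]
top [[592.7, 0.0, 316.0], [0.0, 592.7, 237.7], [0.0, 0.0, 1.0]] [[-0.019, -0.99, 0.142, 432.667], [-1.0, 0.019, -0.002, 49.565], [-0.001, -0.142, -0.99, 1329.715], [0.0, 0.0, 0.0, 1.0]]
{'time': 0.1, 'joint_pos': array([-6.87769976e+01,  7.51187008e+00,  8.53242021e+01,  9.73137907e-04,
        8.72603877e+01, -4.89276539e+00]), 'qd': array([ 0.02666162, -0.10139539, -0.09928531,  0.02299599,  0.02980538,
        0.056552  ]), 'joint_efforts': array([ 7.41863983e-05, -5.70949030e+01, -5.01941943e+01, -3.74048705e-04,
        8.16924556e-03, -3.48953165e-05]), 'tool_pos': array([ 263.95998814, -538.26595016,  230.32682515]), 'tcp_rot': array([-1.79903975e+02, -9.19557142e-03,  2.61157128e+01]), 'ft_force': array([ 0.19783383, -0.63793577,  0.40099915]), 'wrist_torque': array([ 0.01400925,  0.01021229, -0.01260132]), 'grip_force': 0.0, 'finger_gap': 85.13917128643388}
```

View pics/scene0.png

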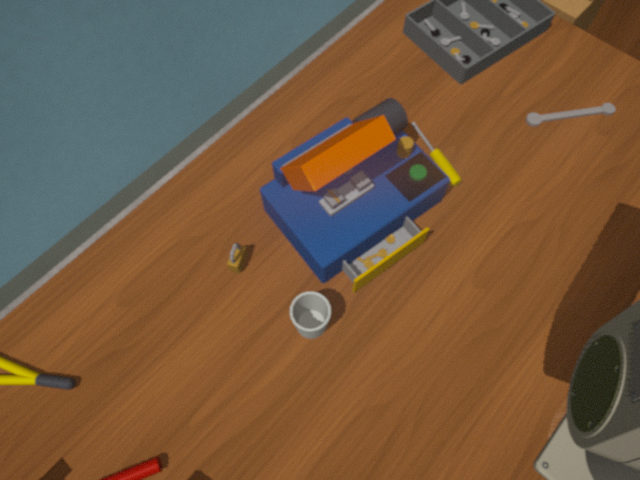

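View pics/top0.png

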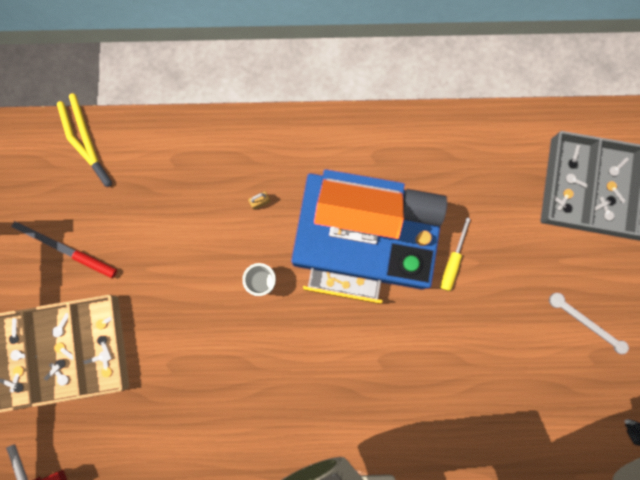

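The scene view shows the machine centred near (355,190), with the tray open at the front (355-430, 230-290). In the top view the tray's front plate runs from (304,289) to (382,300), the button is at (411,263), and the guard's orange spans (316-403, 181-236).

```bash
cat > h.py <<'E'
import cv2,numpy as np
from bench import sensors, optics, r
def ray(n,uv,c=None):
    c=c or optics.get_calibration(n); K=np.array(c["camera_matrix"]);P=np.array(c["pose"])
    d=P[:3,:3]@np.linalg.solve(K,[uv[0],uv[1],1]); return P[:3,3],d/np.linalg.norm(d)
def onz(n,uv,z):
    o,d=ray(n,uv); return o+d*(z-o[2])/d[2]
def tri(a,b):
    (o1,d1),(o2,d2)=ray("scene",a),ray("top",b)
    t=np.linalg.lstsq(np.c_[d1,-d2],o2-o1,rcond=None)[0]; p,q=o1+d1*t[0],o2+d2*t[1]
    return (p+q)/2,np.linalg.norm(p-q)
def mask(im,lo,hi,roi):
    h=cv2.cvtColor(im,cv2.COLOR_RGB2HSV); m=cv2.inRange(h,np.array(lo),np.array(hi)); k=np.zeros_like(m); x0,y0,x1,y1=roi; k[y0:y1,x0:x1]=m[y0:y1,x0:x1]
    n,l,s,c=cv2.connectedComponentsWithStats(k); i=1+np.argmax(s[1:,4]); return (l==i).astype(np.uint8)*255
ROI={"scene":(250,80,475,300),"top":(285,160,475,310)}
E
python3 - <<'E'
from h import *
g={}
for n in ROI:
    im=cv2.cvtColor(cv2.imread(f"pics/{n}0.png"),cv2.COLOR_BGR2RGB)
    roi=ROI[n]
    m=mask(im,(50,100,60),(80,255,255),roi); g[n]=np.argwhere(m)[:,::-1].mean(0)
    yr=(340,225,435,295) if n=="scene" else (295,280,390,305)
    y=mask(im,(22,150,120),(34,255,255),yr)
    print(n,"btn",g[n],"yellow",np.round(cv2.boxPoints(cv2.minAreaRect(cv2.findContours(y,0,1)[0][0])),1).tolist())
    o=mask(im,(5,200,120),(17,255,255),(275,110,400,195) if n=="scene" else (310,175,410,245))
    c=max(cv2.findContours(o,0,1)[0],key=len)
    print("orange",cv2.approxPolyDP(c,3,True)[:,0].tolist())
    b=mask(im,(105,120,50),(125,255,255),roi); c=max(cv2.findContours(b,0,1)[0],key=len)
    print("blue",cv2.approxPolyDP(c,3,True)[:,0].tolist())
    x0,y0,x1,y1=(255,90,475,300) if n=="scene" else (285,165,475,310)
    cr=cv2.resize(im[y0:y1,x0:x1],None,fx=3 if n=="scene" else 3,fy=3 if n=="scene" else 3,interpolation=2)
    cv2.imwrite(f"pics/{n}c.png",cr[:600,:800,::-1])
print("btn",tri(g["scene"],g["top"]),onz("top",g["top"],93))
E
```

```text
scene btn [417.48369565 171.60326087] yellow [[348.0, 283.79998779296875], [423.8999938964844, 222.89999389648438], [429.29998779296875, 229.60000610351562], [353.3999938964844, 290.5]]
orange [[384, 117], [354, 124], [282, 169], [294, 187], [295, 183], [306, 181], [315, 189], [394, 139]]
blue [[261, 190], [281, 215], [286, 230], [289, 227], [288, 237], [324, 280], [325, 273], [331, 275], [339, 269], [333, 270], [340, 266], [341, 257], [349, 261], [363, 251], [363, 246], [368, 248], [378, 240], [372, 238], [374, 233], [383, 234], [379, 236], [382, 238], [387, 233], [385, 226], [397, 223], [392, 222], [431, 189], [411, 202], [395, 190], [378, 196], [369, 193], [369, 199], [367, 195], [365, 201], [361, 199], [332, 217], [319, 207], [317, 198], [311, 203], [308, 197], [306, 202], [306, 195], [304, 202], [303, 195], [292, 192], [288, 186], [280, 187], [276, 180]]
top btn [410.90212766 262.93617021] yellow [[302.70001220703125, 288.6000061035156], [303.20001220703125, 285.70001220703125], [381.1000061035156, 300.20001220703125], [380.6000061035156, 303.20001220703125]]
orange [[324, 183], [318, 221], [395, 234], [397, 220], [402, 218], [400, 195]]
blue [[308, 176], [294, 264], [429, 286], [438, 226], [406, 220], [399, 240], [379, 237], [371, 245], [329, 237], [328, 228], [312, 223], [323, 177], [403, 192], [402, 184], [331, 171]]
btn (array([ 551.72238528, -148.78898303,  101.98954161]), np.float64(0.6573887668783781)) [ 552.90669502 -150.13144142   93.        ]
```

View pics/scenec.png

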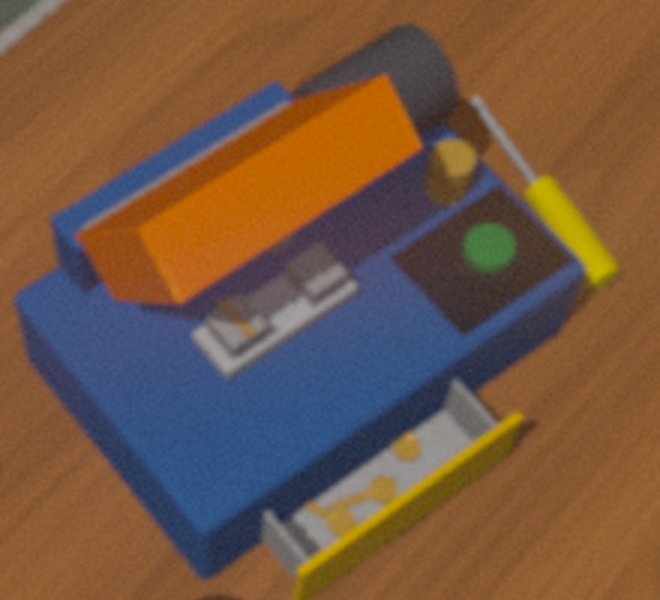

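View pics/topc.png

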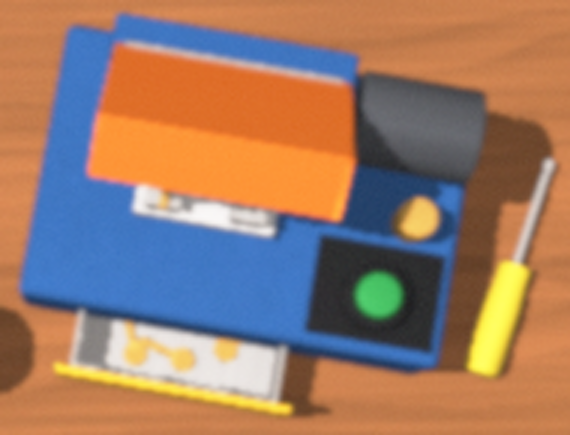

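The crops show the guard's top panel (darker orange) meeting its bright lip. That free edge runs (301,166)-(385,115) in the scene view and (318,203)-(403,218) in the top view. The deck corners are front left (292,262), front right (430,284) and back left (308,174).

Run:
```python
from h import *
np.set_printoptions(precision=1,suppress=True)
FL,FR,BL=[onz("top",p,85) for p in ((292.5,262.5),(430.3,284.2),(307.8,174))]
print(FL,FR,BL,np.linalg.norm(FL-FR),np.linalg.norm(FL-BL))
d=FL-FR; yaw=np.arctan2(-d[0],d[1])
b=tri((417.5,171.6),(410.9,262.9)); 
g1=tri((301,166),(318.3,203.3)); g2=tri((385,115),(403.3,217.7)); print("edge",g1,g2)
h1=tri((255+82/3,90+235/3),(285+122/3,165+42/3));print("hinge-left",h1)
ys=[yaw]
t1,t2=onz("top",(303,286.5),68),onz("top",(382,301),68); e=t1-t2; print("tray top",t1,t2,np.linalg.norm(e))
t1s,t2s=onz("scene",(348.5,284),68),onz("scene",(428,230),68); 
T1=tri((255+298/3,90+575/3),(285+56/3,165+368/3));T2=tri((255+520/3,90+416/3),(285+290/3,165+409/3));print("tray tri",T1,T2)
yt=np.arctan2(-e[0],e[1]); d3=BL-FL; yb=np.arctan2(d3[1],d3[0]); eg=g1[0]-g2[0]; print("yaws",yaw,yt,yb,np.arctan2(-eg[0],eg[1]))
y=np.mean([yaw,yt,yb]);X=np.array([np.cos(y),np.sin(y)]);Y=np.array([-X[1],X[0]])
os=[FL[:2]+100*X-150*Y, FR[:2]+100*X+150*Y, BL[:2]-100*X-150*Y, b[0][:2]+58*X+98*Y]
print("yaw",y,"origins",np.array(os)); o=np.mean(os,0)
M=lambda p:np.array([(p[:2]-o)@X,(p[:2]-o)@Y,p[2]])
print(o,"mach: edge",M(g1[0]),M(g2[0]),"tray",M(T1[0]),M(T2[0]),M(t1),M(t2),"btn",M(b[0]),"hinge",M(h1[0]))
# padlock, cup, barrel, screwdriver
for n,uv,z in (("pad",(258,200),60),("cup",(259,279),80),("barrel",(425,237),119),("sd handle",(452,270),10),("sdtip",(467,220),10)):
    p=onz("top",uv,z);print(n,p,M(p))
```

```text
[559.5  98.1  85. ] [ 508.1 -190.2   85. ] [750.3  62.6  85. ] 292.89071963495326 194.1390920513652
edge (array([656.1,  42.4, 231.4]), np.float64(0.6049225149562187)) (array([ 623.1, -117.7,  232.6]), np.float64(3.84427317872888))
hinge-left (array([725.3,  24.5, 133.7]), np.float64(2.814040352008942))
tray top [509.5  77.2  68. ] [475.6 -89.6  68. ] 170.18963692265018
tray tri (array([507.9,  76.1,  56.9]), np.float64(0.3424169958187142)) (array([474.2, -89.9,  61. ]), np.float64(2.0335792595126363))
yaws -0.17616663604230237 -0.20056634660110595 -0.1843730781618856 -0.20317563781536838
yaw -0.18703535360176463 origins [[629.8 -67.8]
 [634.3 -61.4]
 [624.2 -66.2]
 [627.  -63.3]]
[628.8 -64.7] mach: edge [  6.9 110.3 231.4] [  4.2 -53.1 232.6] tray [-145.   115.9   56.9] [-147.2  -53.5   61. ] [-143.6  117.2   68. ] [-145.9  -52.9   68. ] btn [-60.1 -97.  102. ] hinge [ 78.2 105.6 133.7]
pad [700.6 172.6  60. ] [ 26.4 246.5  60. ]
cup [526.4 169.5  80. ] [-144.2  211.    80. ]
barrel [ 603.5 -177.3  119. ] [  -3.9 -115.3  119. ]
sd handle [ 543.4 -254.5   10. ] [ -48.6 -202.4   10. ]
sdtip [ 655.8 -294.3   10. ] [  69.2 -220.6   10. ]
```

>>> apply_moves --pt "0 0 0 0 0 0.163 1" --pt "0 0 0 0 0 0.163 1" --pt "0 0 0 0 0 0.163 1" --pt "0 0 0 0 0 0.163 1" --pt "5.5 -47 0 0 0 0 1" --pt "5.5 -47 0 0 0 0 1" --pt "5.5 -47 0 0 0 0 1" --pt "5.5 -47 0 0 0 0 1" --pt "5.5 -47 0 0 0 0 1" --pt "5.5 -47 0 0 0 0 1" --pt "5.5 -47 0 0 0 0 1" --pt "5.5 -47 0 0 0 0 1" --pt "5.5 -47 0 0 0 0 1" --pt "5.5 -47 0 0 0 0 1" --pt "5.5 -47 0 0 0 0 1" --pt "5.5 -47 0 0 0 0 1" --pt "0 0 40 0 0 0 1" --pt "0 0 40 0 0 0 1" --pt "0 0 40 0 0 0 1" --pt "0 0 40 0 0 0 1"

```text
time: 2.6
tool_pos: [438.4, 1.7, 69.8]
tcp_rot: [180.0, 0.0, -11.2]
ft_force: [0.3, -0.2, -0.0]
finger_gap: 0.1
grip_force: 0.0
```

>>> apply_moves --pt "0 0 16 0 0 0 1" --pt "0 0 16 0 0 0 1" --pt "10 0 0 0 0 0 1" --pt "10 0 0 0 0 0 1" --pt "8 0 0 0 0 0 1" --pt "4 0 0 0 0 0 1" --pt "3 0 0 0 0 0 1" --pt "3 0 0 0 0 0 1" --pt "3 0 0 0 0 0 1" --pt "3 0 0 0 0 0 1" --pt "3 0 0 0 0 0 1" --pt "3 0 0 0 0 0 1" --pt "3 0 0 0 0 0 1" --pt "3 0 0 0 0 0 1"

```text
time: 4.35
tool_pos: [493.8, -9.4, 39.2]
tcp_rot: [180.0, 0.0, -11.2]
ft_force: [-1.7, -0.6, 0.2]
finger_gap: 0.4
grip_force: 1.0
```

>>> apply_moves --pt "3 0 0 0 0 0 1" --pt "3 0 0 0 0 0 1" --pt "3 0 0 0 0 0 1" --pt "3 0 0 0 0 0 1" --pt "3 0 0 0 0 0 1" --pt "3 0 0 0 0 0 1" --pt "2 0 0 0 0 0 1" --pt "2 0 0 0 0 0 1"

```text
time: 5.35
tool_pos: [515.4, -13.7, 39.3]
tcp_rot: [180.0, 0.0, -11.2]
ft_force: [-1.4, -0.6, -1.6]
finger_gap: 0.1
grip_force: 1.0
```

>>> apply_moves --pt "2 0 0 0 0 0 1" --pt "1 0 0 0 0 0 1" --pt "1 0 0 0 0 0 1" --pt "1 0 0 0 0 0 1"

```text
time: 5.85
tool_pos: [518.6, -14.3, 39.3]
tcp_rot: [180.0, 0.2, -11.2]
ft_force: [-15.4, 1.5, 10.9]
finger_gap: 0.0
grip_force: 7.7
```

>>> apply_moves --pt "1 0 0 0 0 0 1" --pt "-16 0 0 0 0 0 1" --pt "-45 0 0 0 0 0 1" --pt "0 0 -52 0 0 0 1" --pt "0 0 -52 0 0 0 1" --pt "0 0 -52 0 0 0 1" --pt "0 0 -52 0 0 0 1" --pt "0 0 -53 0 0 0 1" --pt "0 0 0 0 0 0 1"

```text
time: 6.98
tool_pos: [464.3, -3.1, 306.6]
tcp_rot: [-179.9, -0.6, -11.2]
ft_force: [-0.5, -0.1, -0.6]
finger_gap: 0.4
grip_force: 0.0
```

Run:
```python
from h import *
im=optics.snapshot("top"); cv2.imwrite("pics/top1.png",cv2.resize(im[165:310,285:475],None,fx=3,fy=3,interpolation=2)[...,::-1])
s=sensors.sense();print(s["tool_pos"],s["ft_force"])
o=np.array([629,-65]);X=np.array([.981,-.194]);Y=np.array([.194,.981]);p=s["tool_pos"]
m=np.array([(p[:2]-o)@X,(p[:2]-o)@Y,p[2]]);print("mach",m.round(1))
t=np.radians([62,55,50,40,30,20,10,0]); print(np.c_[86-95*np.cos(t)+3*np.sin(t),140+95*np.sin(t)+3*np.cos(t)].round(1))
```

```text
[463.13723629  -2.99167064 303.47247353] [ 0.55214293  0.07003051 -1.14402484]
mach [-174.7   28.7  303.5]
[[ 44.  225.3]
 [ 34.  219.5]
 [ 27.2 214.7]
 [ 15.2 203.4]
 [  5.2 190.1]
 [ -2.2 175.3]
 [ -7.  159.5]
 [ -9.  143. ]]
```

View pics/top1.png

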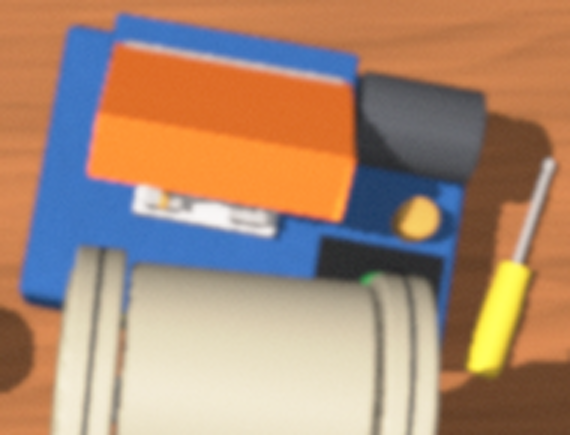

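The arm hides the tray in this view. The guard is unmoved (crop 90-355, 45-220). Next I go over it.

>>> apply_moves --pt "55 0 0 0 0 0 1" --pt "55 0 0 0 0 0 1" --pt "55 0 0 0 0 0 1" --pt "55 0 0 0 0 0 1" --pt "0 0 26 0 0 0 1" --pt "0 0 26 0 0 0 1" --pt "0 0 26 0 0 0 1" --pt "-3 0 2 0 0 0 1" --pt "-3 0 2 0 0 0 1" --pt "-3 0 2 0 0 0 1"

```text
time: 8.28
tool_pos: [668.8, -44.0, 217.9]
tcp_rot: [-180.0, -0.1, -11.2]
ft_force: [0.3, 1.0, 0.0]
finger_gap: 0.0
grip_force: 0.0
```

>>> apply_moves --pt "-3 0 1.5 0 0 0 1" --pt "-2.5 0 1.5 0 0 0 1" --pt "-2.5 0 1.5 0 0 0 1" --pt "-2.4 0 2.3 0 0 0 1" --pt "-2.4 0 2.3 0 0 0 1" --pt "-2.4 0 2.3 0 0 0 1" --pt "-2.4 0 2.3 0 0 0 1" --pt "-2.4 0 2.3 0 0 0 1" --pt "-2 0 2.7 0 0 0 1" --pt "-2 0 2.7 0 0 0 1" --pt "-2 0 2.7 0 0 0 1" --pt "-2 0 2.7 0 0 0 1" --pt "-2 0 2.7 0 0 0 1"

```text
time: 9.9
tool_pos: [638.8, -38.2, 186.6]
tcp_rot: [-180.0, -0.0, -11.2]
ft_force: [1.2, -0.7, 0.6]
finger_gap: 0.2
grip_force: 0.3
```

>>> apply_moves --pt "-1.5 0 3 0 0 0 1" --pt "-1.5 0 3 0 0 0 1" --pt "-1.5 0 3 0 0 0 1" --pt "-1.5 0 3 0 0 0 1" --pt "-1 0 3 0 0 0 1" --pt "-1 0 3 0 0 0 1" --pt "-1 0 3 0 0 0 1" --pt "-1 0 3 0 0 0 1" --pt "-0.5 0 3 0 0 0 1" --pt "-0.5 0 3 0 0 0 1" --pt "-0.5 0 3 0 0 0 1" --pt "0 0 2 0 0 0 1"

```text
time: 11.4
tool_pos: [627.5, -35.9, 151.5]
tcp_rot: [180.0, 0.0, -11.2]
ft_force: [-0.5, -0.5, 1.0]
finger_gap: -0.4
grip_force: 0.3
```

>>> apply_moves --pt "0 0 2 0 0 0 1" --pt "0 0 2 0 0 0 1" --pt "0 0 2 0 0 0 1" --pt "0 0 1.5 0 0 0 1" --pt "0 0 1 0 0 0 1"

```text
time: 12.02
tool_pos: [627.6, -36.0, 143.2]
tcp_rot: [180.0, 0.0, -11.2]
ft_force: [0.2, 1.3, 0.7]
finger_gap: -0.1
grip_force: 0.3
```

>>> apply_moves --pt "0 0 1 0 0 0 1" --pt "0 0 1 0 0 0 1" --pt "0 0 0.5 0 0 0 1" --pt "0 0 0 0 0 0 1"

```text
time: 12.52
tool_pos: [627.7, -35.9, 142.9]
tcp_rot: [180.0, -0.0, -11.2]
ft_force: [-8.0, 0.5, 13.6]
finger_gap: -0.3
grip_force: 6.9
```

>>> apply_moves --pt "0 0 1 0 0 0 1" --pt "0 0 0 0 0 0 1" --pt "0 0 -10 0 0 0 1" --pt "0 0 -40 0 0 0 1" --pt "-51 42 0 0 0 0 1" --pt "0 42 0 0 0 0 1" --pt "0 42 0 0 0 0 1" --pt "0 0 0 0 0 0 1"

```text
time: 13.52
tool_pos: [555.6, -150.5, 190.0]
tcp_rot: [180.0, -0.0, -11.4]
ft_force: [1.1, 0.2, -0.5]
finger_gap: -0.3
grip_force: 0.0
```

Run:
```python
from h import *
im=optics.snapshot("scene"); cv2.imwrite("pics/scene2.png",cv2.resize(im[90:300,255:475],None,fx=2.8,fy=2.8,interpolation=2)[...,::-1])
s=sensors.sense();print(s["tool_pos"],s["ft_force"])
```

```text
[ 556.02006378 -149.01979607  189.93653348] [ 0.08125478  1.05575393 -0.27536135]
```

View pics/scene2.png

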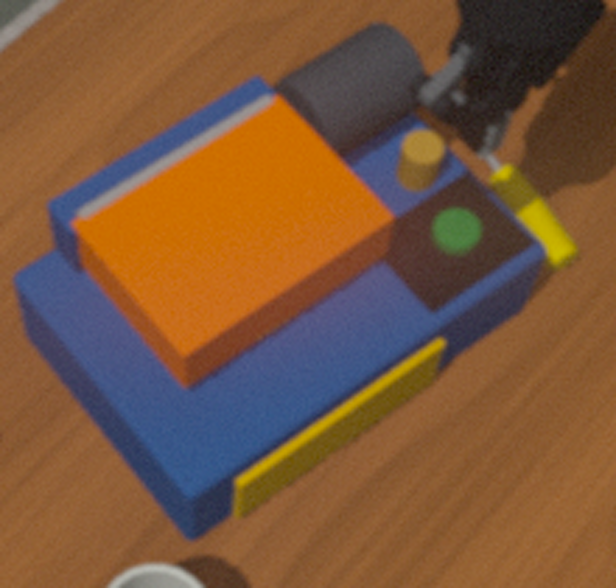

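The picture shows the tray flush with the front face (crop 235-445, 340-515). The guard is level and shut (75-390, 100-385), the barrel is undisturbed, and the button is clear at (457,230). Next I press the button.

>>> apply_moves --pt "-3 0 25 0 0 0 1" --pt "0 0 25 0 0 0 1" --pt "0 0 20 0 0 0 1" --pt "0 0 4 0 0 0 1" --pt "0 0 3 0 0 0 1" --pt "0 0 3 0 0 0 1" --pt "0 0 2 0 0 0 1" --pt "0 0 2 0 0 0 1" --pt "0 0 2 0 0 0 1" --pt "0 0 2 0 0 0 1" --pt "0 0 0 0 0 0 1"

```text
time: 14.95
tool_pos: [553.6, -147.5, 102.1]
tcp_rot: [180.0, -0.1, -11.2]
ft_force: [0.8, -0.6, 4.4]
finger_gap: -0.0
grip_force: 2.1
```

>>> apply_moves --pt "0 0 1 0 0 0 1" --pt "0 0 1 0 0 0 1" --pt "0 0 1 0 0 0 1" --pt "0 0 0 0 0 0 1"

```text
time: 15.45
tool_pos: [553.7, -147.5, 100.9]
tcp_rot: [180.0, -0.1, -11.2]
ft_force: [-7.1, 1.9, 18.0]
finger_gap: 0.1
grip_force: 8.9
```

>>> apply_moves --pt "0 0 1 0 0 0 1" --pt "0 0 0 0 0 0 1" --pt "0 0 0 0 0 0 1"

```text
time: 15.82
tool_pos: [553.8, -147.5, 100.7]
tcp_rot: [180.0, -0.1, -11.2]
ft_force: [-10.2, 3.4, 24.3]
finger_gap: 0.3
grip_force: 12.1
```

>>> apply_moves --pt "0 0 -3 0 0 0 1" --pt "0 0 -2 0 0 0 1" --pt "0 0 0 0 0 0 1"

```text
time: 16.2
tool_pos: [553.6, -147.5, 103.0]
tcp_rot: [180.0, -0.1, -11.2]
ft_force: [2.1, -0.9, 3.5]
finger_gap: -0.1
grip_force: 1.8
```

>>> apply_moves --pt "0 0 -2 0 0 0 1" --pt "0 0 0 0 0 0 1"

```text
time: 16.45
tool_pos: [553.3, -147.4, 104.8]
tcp_rot: [-180.0, -0.0, -11.2]
ft_force: [1.6, -1.2, 2.9]
finger_gap: -0.1
grip_force: 1.3
```

The force follows the spring as the finger lifts, and the press reached the hard stop. Next I withdraw.

>>> apply_moves --pt "0 0 -5 0 0 0 1" --pt "0 0 -30 0 0 0 1" --pt "0 0 -50 0 0 0 1" --pt "0 0 -50 0 0 0 1" --pt "-40 0 -40 0 0 0 1" --pt "-40 40 0 0 0 0 1" --pt "0 50 0 0 0 0 1" --pt "0 50 0 0 0 0 1" --pt "0 50 0 0 0 0 1" --pt "0 0 0 0 0 0 1" --pt "0 0 0 0 0 0 1"

```text
time: 17.82
tool_pos: [437.3, -317.6, 279.2]
tcp_rot: [-179.9, 0.1, -11.3]
ft_force: [0.3, 0.7, -0.3]
finger_gap: -0.0
grip_force: 0.0
```

Run:
```python
from h import *
im=optics.snapshot("top"); cv2.imwrite("pics/top3.png",cv2.resize(im[165:310,235:475],None,fx=3,fy=3,interpolation=2)[...,::-1])
im=optics.snapshot("scene");m=mask(im,(50,100,60),(80,255,255),ROI["scene"]);print(np.argwhere(m)[:,::-1].mean(0))
s=sensors.sense();print(s["tool_pos"],s["ft_force"])
```

```text
[418.04255319 172.13829787]
[ 437.89804828 -316.98398651  279.56358972] [ 0.56246965 -0.17947103  1.30455827]
```

View pics/top3.png

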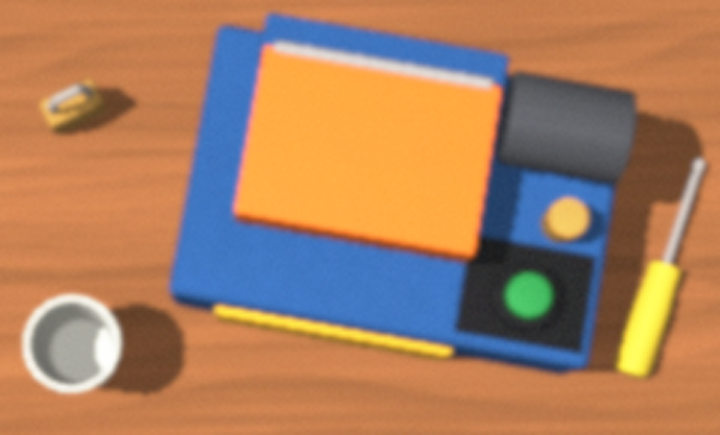

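The tray is home (crop 215-450, 305-355), the guard is shut, and the button is out again at (529,295). The padlock, cup, screwdriver and barrel have not moved.

```bash
python3 -c "
from bench import r; print(r.hand_in())"
```

```text
the job is handed in; nothing more can be done
None
```

I pushed the tray home, closed the guard, then pressed and released the start button, and handed the job in at about 18 s; the last pictures show all three as asked and the other objects unmoved.

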